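# Set and lock the strip thicknesser

## Robot

A 6-joint arm with a two-finger parallel gripper is mounted at the origin on the work surface. World frame = base frame: x ahead of the robot, y to its left, z up, the work surface at z = 0. Lengths are in m, angles in rad, forces in N, time in s.
With the tool pointing down it reaches from about 0.225 to 0.875 m from the base axis. Payload 3.4 kg.
Tool frame: the origin (TCP) lies at the centre of the arm's flange, where the gripper is bolted on; the fingertips stand 173 mm ahead of it and the grasp point (between the pads) lies 155 mm ahead of it (bot.finger_overhang is the distance from the TCP to the fingertips, in m); x points along the fingers, y is the direction in which the jaws open and shut, and the axes are right-handed (so a half turn about x gives the same grasp; the last joint's range is limited). The gripper opens to 85 mm and grips with 20 to 120 N. Pads are 22 mm wide; open, the fingers measure 114 mm over their backs; the gripper's body (76 mm by 85 mm) begins 54 mm behind the grasp point. The pads swing forward as they close: fully open they stand 13 mm farther back than shut.
Start: joints at [-1.336, 0.276, 1.505, -0, 1.361, -0.121], TCP at [0.2, -0.539, 0.405] pointing down, gripper open.
Joint ranges: [-2.89, 2.89], [-0.75, 2.08], [0.22, 2.7], [-1.18, 4.32], [0.11, 2.71], [-2.7, 2.7]. Speed limits (rad/s): [2.57, 2.57, 3.14, 3.14, 3.14, 3.14].

## Interface

Orientations are given as a 3x3 rotation matrix whose columns are the frame's x, y, z axes.
In Python, from bench import sensors, optics, order, bot gives the robot as it stands.
- The arm moves only by the tool drive_tool, never from a script. Its argument "targets" is a list of rows, each a list of 4 numbers: the shift along the tool's x, y, z in cm, then the turn about the tool's x in rad. In form: [[tx, ty, tz, twist], ...]. A call has 1 to 10 rows; each row is the pose to reach, as a shift and turn from the pose commanded when the call began, along the tool's axes at that moment; what a row does not reach only later rows make up. A row lasts 1/8 s, in which the tool goes at most 62.5 mm and 10.7 degrees, less where a joint would pass 70% of its speed; a pose out of reach is approached as far as the arm can. A call with a gripper value outside its range is refused whole. "hand" is the finger opening in cm, from 0 to 8.54, set as the call begins (left out, the last holds). The fingers move at their own pace and stop on an object; "force" is the grip in N (left out, the last holds). Time passes only in rows, so rows that repeat a pose let the fingers close. It gives the time, the measured TCP pose, the force and the opening at its end, in the units of the state.
- sensors.read_state(): the state, without advancing time (a new reading comes with each control period).
- optics.get_image(name): name is "scene" or "top"; returns the picture (400x640x3 uint8, red, green, blue); there is no depth.
- optics.calibration(name): a dict with "fov_y" (degrees; the focal length in pixels is half the picture's height over the tangent of half this angle, whatever the lens; pixels are square), "cx", "cy" (the principal point, pixels), "rvec" (rotation vector, rad) and "tvec" (3), from world to camera coordinates, as OpenCV has them. Camera axes: x right, y down, z forward; pixel columns grow to the right and rows downward; lengths in m; the calibration is good to about 2 mm. A picture is of the moment at which its call begins. calibration takes no time and is no camera call.
- order.job_done(): hands the job in, once; it reports no verdict.
Trained networks look in the newest picture that a camera, given by its name, has taken for a name from the list of things; names that differ only in an ending like _2 or _b are one class to them, and where a whole thing is asked for, a point or a joint stands for the part that bears it (a point fixed in the world has none). Each returns a list of dicts, best first, with "confidence" (0 to 1); they miss things now and then, are a little off and sometimes report something else, mostly with a low value. They report only what shows in the picture. A call takes as long as a camera call.
- optics.recognise(camera, query): "bbox" ([centre column, centre row, width, height] in pixels, round what is visible of it).
- optics.spot_point(camera, query): "centre" ([row, column] in pixels: a listed point, or the origin of a listed thing).
The state is a dict: "time_s": time; "joint_pos": joint angles; "qvel": joint speeds; "effort": joint torques, N m; "eef_pos": TCP position; "tool_rot": TCP orientation; "wrist_force": force on the tool from outside, world axes, zero at the start; "ft_torque": the same for the moment, N m; "gripper_width": finger opening in m.
Only numpy, scipy, OpenCV 4.12 (cv2) and the standard library are available. Lean on these libraries where they do the work, as an engineer would, in place of code of your own. Each camera call takes 0.05 s, during which the arm holds its last target. There are 200 camera calls.

## Task

Set the bamboo-strip thicknesser for the finishing pass: turn the black knob on top until the white line on it points at the one long, thick mark of the scale plate, then turn the steel lock ring under the knob clockwise until it is firmly tight, without forcing it and without losing the setting. Leave the other things on the bench where they are.

Things in the scene. Friction and masses are not known exactly. Their poses are not given: they have to be found in the camera images.
- thicknesser: Bench machine that planes bamboo strip to thickness: grey cast frame, two columns and a crosshead on a wooden board 240 x 300 x 18 mm, fixed to the bench, turned by up to 0.5 rad. Origin: centre of the board's underside; z up; x along the strip; columns at y = +-80 mm. On the crosshead, about one upright axis (x = y = 0), from below: scale plate, boss, lock ring, knob
- setting_knob (a joint): Angle of the knob from the wanted setting, rad: 0 when its white line points at the long mark, growing clockwise (seen from above). It starts 0.6 to 1.7 rad short of the mark, so it must turn clockwise. It turns stiffly (about 0.1 N m) and stays where it is left; when the lock ring is tight it is clamped
- knob_mid (a point): Middle of the knob's grip, on its axis, 158 mm above the bench: an upright black knurled cylinder, diameter 34 mm, from 144 to 168 mm above the bench; its underside is 6 mm above the lock ring's top, so fingertips must stay above 140 mm. Its -x axis points along the white line
- knob_mark (a point): Outer end of the white line on the knob's top, 15 mm from the axis, 168 mm above the bench
- ring_mid (a point): Middle of the lock ring, on its axis, 130 mm above the bench: an upright steel knurled cylinder under the knob, diameter 54 mm, 16 mm high (122 to 138 mm), 10 mm wider than the knob all round, so that fingers can pass down outside the knob and grip it. The scale plate is 21 mm below its middle
- lock_ring: The lock ring: right-hand thread, clockwise from above tightens. It starts slack and turns freely (0.06 N m) by 0.7 to 2.3 rad, not known beforehand, to its seat; there the torque rises to 0.5 N m within 0.15 rad, then by 0.2 N m per 0.1 rad (reads up to 0.4 low after a big fast turn). Firmly tight at 0.9 to 1.4 N m: let go, it springs back about 0.1 rad and holds. Overstrained over 1.7
- clamp_collar: Thin steel collar (radius 19.5 mm) between boss and lock ring; it does not turn. The tightening ring forces it down on the knob's spindle, which it clamps: with over 60 N (0.5 mm) while the ring is firmly tightened, about 45 N after it is let go, 1.8 mm when overstrained; too little to measure by its pose. Same origin and axes as the machine when the ring is slack
- paste_tub: Bystander: open wooden paste tub, 130 mm across, 85 mm high; origin at the centre of its underside
- tape_dispenser: Bystander: black desk tape dispenser with a roll, 130 x 55 x 100 mm; origin at the centre of its underside
- paste_brush: Bystander: flat paste brush, 215 mm long, lying on the bench; origin on its underside
- strip_bundle: Bystander: tied bundle of bamboo blanks, 300 x 55 x 25 mm; origin at the centre of its underside
- scale_centre (a point): Centre of the round aluminium scale plate's top, on the axis, 109 mm above the bench, radius 42 mm; axes as the machine's. Short thin black marks every 15 degrees and one long thick mark (13 x 3 mm) on its -x side: the setting wanted. Above the plate only the boss (radius 22 mm, up to 118 mm high), ring and knob stand; all else within 110 mm of the axis is lower than the plate

How it is judged:
By the outcome, as a careful person would: the job done as asked, in the order asked, and still so for the second after the job is handed in, with the robot touching nothing.
It also fails if it takes over 61 s, if anything falls off the work surface, if the arm or the gripper's body presses on something with over 40 N, if the wrist force passes 120 N, or if a joint passes its speed limit or range.

## Working session

There is one attempt and no reset: what is moved stays moved. The work goes in short steps, Python scripts to look and compute and a tool call to move; the robot and the scene stay as the last step left them, time stands still between calls to the robot, and variables do not carry over. Pictures are saved under pics/ and viewed, about 8 in all and at most 12, crops included, and the job is handed in when it is done.

Besides the shell and the picture viewer there is one more tool, called in YAML: its name, and indented under it one key for each argument. drive_tool: Moves the arm, as the interface text tells. Its arguments: {"type":"object","properties":{"targets":{"type":"array","items":{"type":"array","items":{"type":"number"}}},"hand":{"type":"number"},"force":{"type":"number"}},"required":["targets"]}

```bash
ls; mkdir -p pics; cat > h.py <<'E'
import numpy as np, cv2
from bench import sensors, optics, order, bot
def cam(n):
    c=optics.calibration(n); f=200/np.tan(np.radians(c["fov_y"])/2)
    K=np.array([[f,0,c["cx"]],[0,f,c["cy"]],[0,0,1]]); return c,K,cv2.Rodrigues(np.array(c["rvec"],float))[0],np.array(c["tvec"],float)
def back(n,row,col,z):
    c,K,R,t=cam(n); d=R.T@np.linalg.inv(K)@[col,row,1]; o=-R.T@t
    return o+d*(z-o[2])/d[2]
def proj(n,P):
    c,K,R,t=cam(n); p=K@(R@np.array(P,float)+t); return p[:2]/p[2]
def st():
    s=sensors.read_state(); np.set_printoptions(precision=4,suppress=True)
    for k in s: print(k,np.array(s[k]).tolist() if k!='tool_rot' else np.round(s[k],4).tolist())
    return s
E
python3 - <<'E'
from h import *
st()
for n in("scene","top"):
    im=optics.get_image(n); cv2.imwrite(f"pics/{n}0.png",im[:,:,::-1]); print(n,optics.calibration(n))
    for q,z in(("knob_mid",.158),("knob_mark",.168),("ring_mid",.130),("scale_centre",.109),("thicknesser",0)):
        for r in optics.spot_point(n,q)[:2]: print(q,r, back(n,*r["centre"],z))
E
```

```text
pics
time_s 0.0
joint_pos [-1.3359684451851954, 0.2765961366780128, 1.5061361296252014, 1.017913225874437e-05, 1.3606875318417417, -0.12099817817890293]
qvel [-0.0005700477514233731, 0.0016815164931928016, -0.0008849814902410615, 0.00030414982866115963, 0.0007908120678440649, 0.00018738265562870786]
effort [-0.0007634080247953534, -41.678574085235596, -24.5807683467865, -0.0003391840527910972, 0.010869668622035533, 7.913554611604923e-06]
eef_pos [0.20025805790182064, -0.5387756884573057, 0.4038375712828963]
tool_rot [[-0.0004, 0.3484, -0.9374], [0.0018, -0.9374, -0.3484], [-1.0, -0.0018, -0.0002]]
wrist_force [-1.264639556239353, -0.2057226687453235, -0.3987925183144107]
ft_torque [0.015971270559983736, -0.020336065349775674, -0.03120489214829039]
gripper_width 0.0855488455492568
scene {'fov_y': 51.177483053921826, 'cx': 319.60479783325013, 'cy': 198.28336562612253, 'rvec': array([ 2.3335,  0.9973, -0.3098]), 'tvec': array([-0.5088, -0.2272,  1.4622])}
knob_mid {'centre': [233.9, 245.6], 'confidence': 0.67} [ 0.5868 -0.1178  0.158 ]
knob_mark {'centre': [230.0, 237.9], 'confidence': 
[... 254 characters left out ...]
.84} [ 0.5826 -0.1104  0.    ]
thicknesser {'centre': [229.6, 238.0], 'confidence': 0.41} [ 0.4694 -0.0803  0.    ]
top {'fov_y': 55.040610221978355, 'cx': 315.4680800437559, 'cy': 202.15977036510805, 'rvec': array([ 2.1545, -2.1204,  0.1719]), 'tvec': array([0.1094, 0.5897, 1.2817])}
knob_mid {'centre': [200.5, 387.2], 'confidence': 0.47} [ 0.5789 -0.1089  0.158 ]
knob_mark {'centre': [202.2, 392.6], 'confidence': 0.4} [ 0.5721 -0.1239  0.168 ]
knob_mark {'centre': [153.0, 381.4], 'confidence': 0.27} [ 0.7317 -0.0906  0.168 ]
ring_mid {'centre': [199.2, 385.6], 'confidence': 0.46} [ 0.5879 -0.109   0.13  ]
scale_centre {'centre': [203.3, 384.7], 'confidence': 0.96} [ 0.5778 -0.1097  0.109 ]
```

```bash
python3 - <<'E'
import cv2,numpy as np
s=cv2.imread("pics/scene0.png");t=cv2.imread("pics/top0.png")
a=cv2.resize(s[200:270,210:280],(400,400),interpolation=cv2.INTER_CUBIC);b=cv2.resize(t[165:235,350:420],(400,400),interpolation=cv2.INTER_CUBIC)
c=np.hstack([cv2.resize(s,(400,200+50)),cv2.resize(t,(400,250))])
cv2.imwrite("pics/m0.png",np.vstack([c[:200],np.hstack([a,b])]) if 0 else np.vstack([cv2.resize(c,(800,200)),np.hstack([a,b])]))
E
```

```text
(no output)
```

View pics/m0.png

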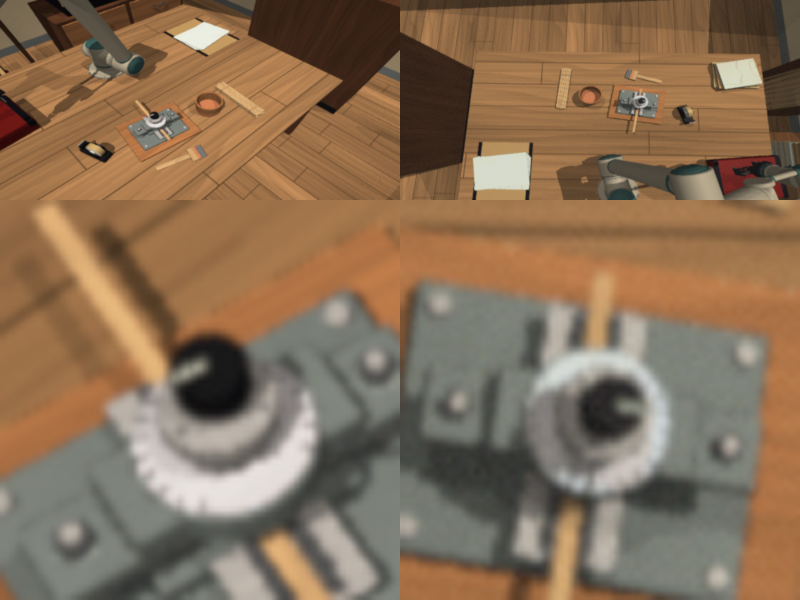

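View pics/scene0.png

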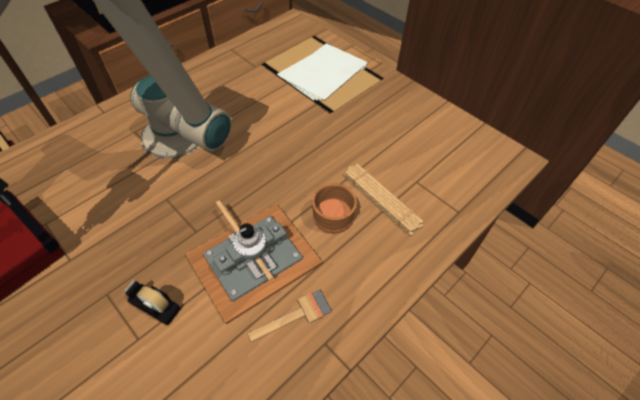

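```bash
cat >> h.py <<'E'
def rect(n,im,z,c,half,ppm):
    """world-plane view: image up=+x, left=+y; ppm px per m"""
    N=int(2*half*ppm); w=[(c[0]+half,c[1]+half),(c[0]+half,c[1]-half),(c[0]-half,c[1]-half),(c[0]-half,c[1]+half)]
    src=np.float32([proj(n,(x,y,z)) for x,y in w]); dst=np.float32([(0,0),(N,0),(N,N),(0,N)])
    return cv2.warpPerspective(im,cv2.getPerspectiveTransform(src,dst),(N,N),flags=cv2.INTER_CUBIC)
E
python3 - <<'E'
from h import *
C=(.578,-.110)
rows=[]
for n in("top","scene"):
    im=cv2.imread(f"pics/{n}0.png")
    rows.append(np.hstack([cv2.resize(rect(n,im,z,C,h,200/h),(0,0),fx=.66,fy=.66) for z,h in((.018,.2),(.109,.05),(.168,.025))]))
    print(n,"cam pos",-cam(n)[2].T@cam(n)[3])
cv2.imwrite("pics/r0.png",np.vstack(rows)); print(rows[0].shape)
E
```

```text
top cam pos [0.37516926 0.11673276 1.35942001]
scene cam pos [ 1.09780304 -0.37010299  1.05185675]
(264, 792, 3)
```

View pics/r0.png

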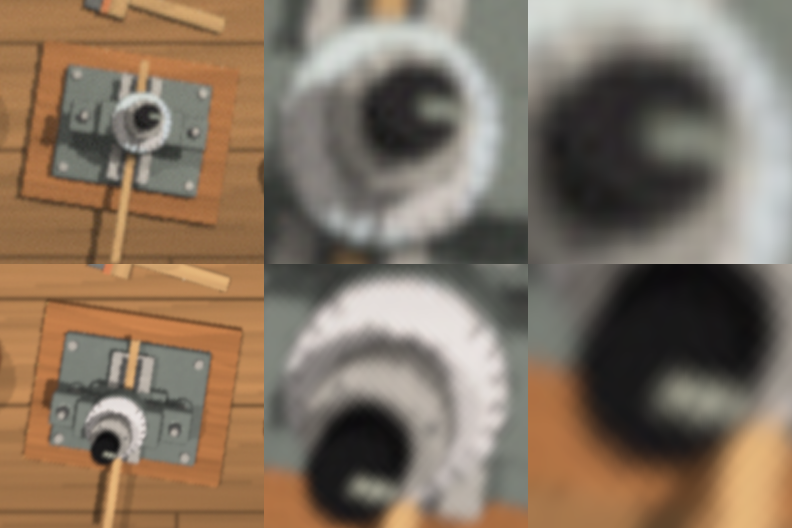

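```bash
cat > fit.py <<'E'
from h import *
from scipy.optimize import minimize, least_squares
def board():
    """fit x,y,yaw of the board top rectangle, both views, by gradient along far edges"""
    G={}
    for n in("top","scene"):
        g=cv2.GaussianBlur(cv2.imread(f"pics/{n}0.png").astype(np.float32),(0,0),1.0)
        G[n]=sum(np.hypot(cv2.Sobel(g[:,:,k],5,1,0),cv2.Sobel(g[:,:,k],5,0,1)) for k in range(3))
    t=np.linspace(-.95,.95,80); X,Y=.12,.15
    loc=np.vstack([np.c_[X+0*t,Y*t],np.c_[-X+0*t,Y*t],np.c_[X*t,Y+0*t],np.c_[X*t,-Y+0*t]])
    def sc(p,n):
        c,s=np.cos(p[2]),np.sin(p[2]); w=np.c_[p[0]+c*loc[:,0]-s*loc[:,1],p[1]+s*loc[:,0]+c*loc[:,1],0*loc[:,0]+.018]
        _,K,R,tt=cam(n); q=(K@(R@w.T+tt[:,None])); q=(q[:2]/q[2]).astype(np.float32)
        return cv2.remap(G[n],q[0][None],q[1][None],cv2.INTER_LINEAR).mean()
    for ns in(("top",),("scene",),("top","scene")):
        best=max(((sum(sc((x,y,a),n) for n in ns),x,y,a) for x in np.arange(.57,.59,.002) for y in np.arange(-.118,-.098,.002) for a in np.arange(-.24,-.05,.015)))
        r=minimize(lambda p:-sum(sc((p[0],p[1],p[2]),n) for n in ns),best[1:],method="Nelder-Mead",options=dict(initial_simplex=[np.array(best[1:])+d for d in((0,0,0),(.002,0,0),(0,.002,0),(0,0,.015))]))
        print(ns,r.x,-r.fun,best[0])
def knob(n,im,x0,y0,S=6):
    """render-fit of knob top: black hull + white line; returns x,y,phi (world dir of line)"""
    _,K,R,tt=cam(n); pc=proj(n,(x0,y0,.156)); u0,v0=(pc-9).astype(int); W=19
    crop=im[v0:v0+W,u0:u0+W].astype(float).mean(2)
    a=np.linspace(0,2*np.pi,48)
    def P(w): q=K@(R@w.T+tt[:,None]); return (q[:2]/q[2]).T
    def poly(pts): 
        m=np.zeros((W*S,W*S),np.uint8); q=((pts-[u0,v0]+.5)*S*16-8).astype(np.int32)
        cv2.fillConvexPoly(m,cv2.convexHull(q),255,cv2.LINE_AA,4); return cv2.GaussianBlur(m.astype(np.float32)/255,(0,0),.45*S)
    def ren(p):
        x,y,ph=p; c=np.c_[x+.017*np.cos(a),y+.017*np.sin(a)]
        hull=poly(np.vstack([P(np.c_[c,0*a+.168]),P(np.c_[c,0*a+.144])]))
        d=np.array([np.cos(ph),np.sin(ph)]); e=np.array([-d[1],d[0]])
        rc=np.array([d*r+e*s for r,s in((.003,-.0015),(.015,-.0015),(.015,.0015),(.003,.0015))])+[x,y]
        ln=poly(P(np.c_[rc,np.full(4,.1681)]))
        ds=lambda m:cv2.resize(m,(W,W),interpolation=cv2.INTER_AREA)
        return ds(hull),ds(ln)
    def cost(p):
        h,l=ren(p); w=(cv2.dilate((h>.1).astype(np.uint8),np.ones((3,3)))>0)
        A=np.c_[1-h[w],h[w]-l[w],l[w]]; b=crop[w]; co=np.linalg.lstsq(A,b,rcond=None)[0]
        return ((A@co-b)**2).mean()
    out=[]
    for ph in np.arange(-np.pi,np.pi,.35):
        r=minimize(cost,(x0,y0,ph),method="Nelder-Mead",options=dict(xatol=1e-4,fatol=1e-3,initial_simplex=np.array([x0,y0,ph])+np.array([(0,0,0),(.003,0,0),(0,.003,0),(0,0,.25)])))
        out.append((r.fun,*r.x))
    out.sort(); return out[:2]
E
python3 - <<'E'
from fit import *
board()
for n in("top","scene"):
    im=cv2.imread(f"pics/{n}0.png"); print(n,knob(n,im,.579,-.108))
im=cv2.imread("pics/top0.png"); g=rect("top",im,.109,(.579,-.108),.05,4000).mean(2)
for a in np.arange(-60,61,5):  # angle of plate around -x
    print(int(a),[int(g[int(200+4*r*np.cos(np.radians(a))),int(200-4*r*np.sin(np.radians(a)))]) for r in range(26,46,2)])
E
```

```text
('top',) [ 0.5798099  -0.1099391  -0.15116443] 167.85488891601562 167.78813Traceback (most recent call last):
  File "<stdin>", line 2, in <module>
  File "fit.py", line 17, in board
    r=minimize(lambda p:-sum(sc((p[0],p[1],p[2]),n) for n in ns),best[1:],method="Nelder-Mead",options=dict(initial_simplex=[np.array(best[1:])+d for d in((0,0,0),(.002,0,0),(0,.002,0),(0,0,.015))]))
    res = _minimize_neldermead(fun, x0, args, callback, bounds=bounds,
                               **options)
    fxr = func(xr)
    fx = function(np.copy(x), *(wrapper_args + args))
  File "fit.py", line 17, in <lambda>
    r=minimize(lambda p:-sum(sc((p[0],p[1],p[2]),n) for n in ns),best[1:],method="Nelder-Mead",options=dict(initial_simplex=[np.array(best[1:])+d for d in((0,0,0),(.002,0,0),(0,.002,0),(0,0,.015))]))
                         ~~~^^^^^^^^^^^^^^^^^^^^^^^^^^^^^^^^^^^^
  File "fit.py", line 17, in <genexpr>
    r=minimize(lambda p:-sum(sc((p[0],p[1],p[2]),n) for n in ns),best[1:],method="Nelder-Mead",options=dict(initial_simplex=[np.array(best[1:])+d for d in((0,0,0),(.002,0,0),(0,.002,0),(0,0,.015))]))
                             ~~^^^^^^^^^^^^^^^^^^^^
  File "fit.py", line 13, in sc
    _,K,R,tt=cam(n); q=(K@(R@w.T+tt[:,None])); q=(q[:2]/q[2]).astype(np.float32)
             ~~~^^^
  File "h.py", line 4, in cam
    c=optics.calibration(n); f=200/np.tan(np.radians(c["fov_y"])/2)
ValueError: time passes only in moves, steps and waits
```

Too many calibration queries; cache them.

```bash
python3 - <<'E'
s=open("h.py").read()
s=s.replace("def cam(n):","import functools\n@functools.lru_cache\ndef cam(n):")
open("h.py","w").write(s)
E
python3 - <<'E'
from fit import *
board()
for n in("top","scene"):
    im=cv2.imread(f"pics/{n}0.png"); print(n,knob(n,im,.579,-.108))
im=cv2.imread("pics/top0.png"); g=rect("top",im,.109,(.579,-.108),.05,4000).mean(2)
for a in np.arange(-45,46,5):
    print(int(a),[int(g[int(200+4*r*np.cos(np.radians(a))),int(200-4*r*np.sin(np.radians(a)))]) for r in range(26,46,2)])
E
```

```text
('top',) [ 0.5798099  -0.1099391  -0.15116443] 167.85488891601562 167.78813
('scene',) [ 0.5795622  -0.10609699 -0.15067933] 150.75003051757812 149.75684
('top', 'scene') [ 0.57945212 -0.10861418 -0.14985773] 304.966552734375 302.65173
top [(np.float64(341.2702406475164), np.float64(0.5752301851183539), np.float64(-0.10466293839381796), np.float64(-1.438387879907993)), (np.float64(348.0650297471997), np.float64(0.5757046552570361), np.float64(-0.1046364047443392), np.float64(-1.4839102919977))]
scene [(np.float64(369.46795484204614), np.float64(0.5792477267402887), np.float64(-0.10836796857353549), np.float64(-1.7428097209905569)), (np.float64(369.642918712986), np.float64(0.5789419618387295), np.float64(-0.10830654806468253), np.float64(-1.738140048863414))]
-45 [156, 164, 178, 192, 197, 197, 191, 182, 157, 120]
-40 [163, 173, 189, 197, 193, 189, 186, 174, 156, 117]
-35 [168, 178, 192, 195, 192, 184, 170, 157, 137, 109]
-30 [167, 179, 190, 198, 196, 190, 180, 162, 140, 105]
-25 [162, 176, 190, 197, 196, 193, 182, 166, 139, 107]
-20 [154, 173, 187, 193, 191, 181, 174, 158, 139, 100]
-15 [142, 164, 180, 191, 192, 189, 182, 170, 148, 120]
-10 [127, 147, 171, 188, 191, 193, 183, 171, 143, 118]
-5 [111, 126, 155, 175, 183, 189, 186, 177, 149, 123]
0 [102, 117, 141, 165, 182, 189, 188, 179, 153, 123]
5 [96, 101, 114, 130, 146, 150, 150, 149, 132, 106]
10 [96, 95, 103, 118, 133, 146, 148, 141, 120, 93]
15 [99, 100, 105, 119, 142, 165, 175, 176, 154, 119]
20 [96, 97, 102, 110, 129, 149, 165, 168, 154, 117]
25 [91, 93, 97, 103, 119, 135, 150, 156, 136, 108]
30 [90, 95, 99, 106, 119, 142, 162, 170, 153, 117]
35 [91, 99, 107, 114, 130, 143, 154, 156, 136, 112]
40 [91, 103, 111, 120, 124, 125, 127, 130, 125, 104]
45 [94, 106, 116, 123, 127, 126, 124, 122, 118, 96]
```

drive_tool:
  targets:
    - [0,-2.5,-4.7,0]
    - [0,-5.4,-10.1,0]
    - [0,-8.1,-15.2,0]
    - [0,-10.8,-20.2,0]
    - [0,-13.6,-25.3,0]
    - [0,-16.3,-30.3,0]
    - [0,-19,-35.4,0]
    - [1,-21.8,-40.5,0]
    - [2,-24.5,-45.5,0]
    - [3,-27.2,-50.6,0]
  hand: 8.5
  force: 40

```text
time_s: 1.85
eef_pos: [0.5809, -0.1062, 0.3746]
tool_rot: [[0.001, 0.349, -0.937], [-0.001, -0.937, -0.349], [-1.0, 0.001, -0.0]]
wrist_force: [0.1, -1.3, 0.5]
gripper_width: 0.0852
```

drive_tool:
  targets:
    - [0,0,0,0]
    - [0,0,0,0]
    - [0,0,0,0]

```text
time_s: 2.22
eef_pos: [0.5792, -0.1088, 0.3751]
tool_rot: [[0.0, 0.347, -0.938], [-0.001, -0.938, -0.347], [-1.0, 0.001, 0.0]]
wrist_force: [0.8, 0.1, -0.3]
gripper_width: 0.0851
```

```bash
python3 -c "
from h import *
st()"
```

```text
time_s 2.225
joint_pos [-0.3035973404313559, 0.31472320640851154, 1.5231080254731348, -0.0006366724946705243, 1.3034148579760325, 0.913063157308736]
qvel [-0.007894004095590209, -0.003919682607443252, -0.002123634740303009, 0.002475996215185964, -0.0012385982038243338, 0.001120464643945751]
effort [0.500314012169838, -43.0746066570282, -24.0190851688385, 0.03044229350052774, -0.005729132535634562, -0.002279836407979019]
eef_pos [0.579177454198811, -0.1088430091102448, 0.37509447861067813]
tool_rot [[0.0001, 0.3469, -0.9379], [-0.0007, -0.9379, -0.3469], [-1.0, 0.0007, 0.0001]]
wrist_force [0.788191079166238, 0.08920499700968332, -0.26864313451151395]
ft_torque [-0.00115599603545613, 0.02864332361105612, -0.017449020083972974]
gripper_width 0.08511530626102518
```

drive_tool:
  targets:
    - [0,0,0,-0.17]
    - [0,0,0,-0.34]
    - [1,0,0,-0.51]
    - [2,0,0,-0.68]
    - [3,0,0,-0.85]
    - [4,0,0,-1.0]
    - [5,0,0,-1.0]
    - [5.9,0,0,-1.0]
    - [5.9,0,0,-1.0]
    - [5.9,0,0,-1.0]

```text
time_s: 3.48
eef_pos: [0.58, -0.1079, 0.316]
tool_rot: [[0.001, 0.977, -0.214], [-0.0, -0.214, -0.977], [-1.0, 0.001, 0.0]]
wrist_force: [0.2, -0.5, 0.8]
gripper_width: 0.0848
```

drive_tool:
  targets:
    - [0,0,0,0]
    - [0,0,0,0]
    - [0,0,0,0]
    - [0,0,0,0]
    - [0,0,0,0]
    - [0,0,0,0]
  hand: 2.5
  force: 30

```text
time_s: 4.22
eef_pos: [0.5794, -0.1076, 0.3161]
tool_rot: [[-0.001, 0.977, -0.213], [0.0, -0.213, -0.977], [-1.0, -0.001, 0.0]]
wrist_force: [-2.6, 0.6, 4.8]
gripper_width: 0.0331
```

```bash
python3 - <<'E'
from h import *
st()
a=rect("scene",optics.get_image("scene")[:,:,::-1].copy(),.158,(.579,-.108),.15,2000);
cv2.imwrite("pics/g1.png",cv2.resize(a,(500,500)))
E
```

```text
time_s 4.225
joint_pos [-0.30164492436927787, 0.35837888828424413, 1.6115176925403853, -0.00015908984609847902, 1.17275670078982, -0.08665572448645002]
qvel [0.00047788152813703713, -1.1328857731706662e-05, -0.00010243960300398308, 0.0005670549571707761, 0.0004605388271854224, 0.0007239768033153963]
effort [-0.13928003143519163, -41.29853367805481, -22.478490471839905, 0.06545136915519834, -1.2886998429894447, 0.001485013053752482]
eef_pos [0.5793914088477147, -0.10761925799924846, 0.31610492379222566]
tool_rot [[-0.0011, 0.977, -0.2133], [0.0002, -0.2133, -0.977], [-1.0, -0.0011, 0.0001]]
wrist_force [-2.606644563943125, 0.583091527954549, 4.831555616220216]
ft_torque [0.12484738811176992, 0.6278620991178989, -0.0020343773069278854]
gripper_width 0.033105483786564055
```

View pics/g1.png

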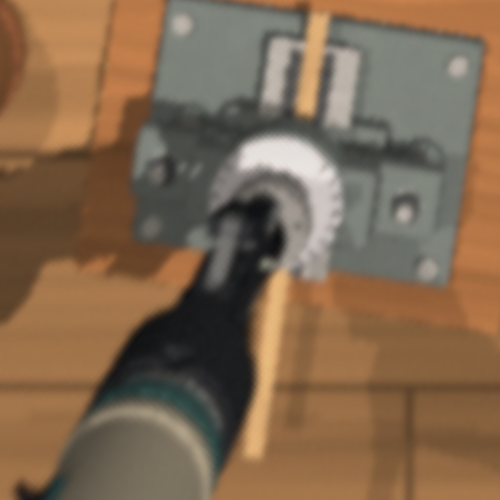

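drive_tool:
  targets:
    - [0,0,0,0.15]
    - [0,0,0,0.3]
    - [0,0,0,0.45]
    - [0,0,0,0.6]
    - [0,0,0,0.75]
    - [0,0,0,0.9]
    - [0,0,0,1.05]
    - [0,0,0,1.2]
    - [0,0,0,1.35]
    - [0,0,0,1.4]

```text
time_s: 5.52
eef_pos: [0.5799, -0.1083, 0.3161]
tool_rot: [[0.001, -0.046, -0.999], [-0.001, -0.999, 0.046], [-1.0, 0.001, -0.001]]
wrist_force: [-2.6, -1.9, 3.6]
gripper_width: 0.0329
```

drive_tool:
  targets:
    - [0,0,0,0]
    - [0,0,0,0]

```text
time_s: 5.78
eef_pos: [0.5799, -0.1083, 0.3161]
tool_rot: [[0.001, -0.044, -0.999], [-0.001, -0.999, 0.044], [-1.0, 0.001, -0.001]]
wrist_force: [-3.7, -2.3, 5.1]
gripper_width: 0.0332
```

```bash
python3 -c "
from h import *
st()"
```

```text
time_s 5.775
joint_pos [-0.30213439360339167, 0.35872618805534445, 1.6109072921041667, -0.0012224734495858236, 1.1709157353876307, 1.3127277087204015]
qvel [0.0008404771061472005, -0.00027084739361818997, 0.0012434792479105688, -0.0001960232255594862, 0.0011388015996922185, 0.0006343548130071537]
effort [1.8443769961595535, -41.39940619468689, -21.49035394191742, 0.8117570914328098, -0.6139273010194302, -0.07194461999461055]
eef_pos [0.5799174744678008, -0.10827927993163035, 0.31612421241932365]
tool_rot [[0.0007, -0.0436, -0.999], [-0.0014, -0.999, 0.0436], [-1.0, 0.0014, -0.0007]]
wrist_force [-3.697364875255291, -2.250056192708071, 5.067559426874728]
ft_torque [-0.19329514990841856, 0.446635845296679, -0.10196657875632589]
gripper_width 0.03315273751501001
```

drive_tool:
  targets:
    - [0,0,0,0]
    - [0,0,0,0]
    - [0,0,0,0]
    - [-3,0,0,0]
    - [-7,0,0,0]
    - [-7,0,0,0]
  hand: 8.5

```text
time_s: 6.52
eef_pos: [0.5809, -0.1079, 0.3891]
tool_rot: [[0.007, -0.044, -0.999], [-0.002, -0.999, 0.044], [-1.0, 0.002, -0.007]]
wrist_force: [0.1, -0.7, -0.7]
gripper_width: 0.0852
```

drive_tool:
  targets:
    - [0,5,2.5,0]
    - [0,10,5,0]
    - [0,15,7.5,0]
    - [0,20,10,0]
    - [0,20,10,0]
    - [0,20,10,0]

```text
time_s: 7.28
eef_pos: [0.471, -0.3029, 0.3848]
tool_rot: [[-0.001, -0.045, -0.999], [0.002, -0.999, 0.045], [-1.0, -0.002, 0.001]]
wrist_force: [0.5, -1.1, 0.6]
gripper_width: 0.0846
```

```bash
python3 - <<'E'
from fit import *
for n in("top","scene"):
    ims=[optics.get_image(n)[:,:,::-1].astype(np.float32) for _ in range(4)]
    im=np.mean(ims,0).astype(np.uint8); print(n,np.std(ims,0).mean()); cv2.imwrite(f"pics/{n}1.png",im)
    for o in knob(n,im,.5797,-.108): print(np.round(o,4))
a=[rect(n,cv2.imread(f"pics/{n}1.png"),.168,(.5797,-.108),.04,5000) for n in("top","scene")]
cv2.imwrite("pics/k1.png",np.hstack(a))
E
```

```text
top 1.4008049
[ 3.449074e+02  5.753000e-01 -1.048000e-01  3.333600e+00]
[ 3.458377e+02  5.752000e-01 -1.047000e-01 -2.893900e+00]
scene 0.37203252
[ 3.970781e+02  5.789000e-01 -1.087000e-01 -3.129200e+00]
[ 3.971527e+02  5.789000e-01 -1.087000e-01  3.145900e+00]
```

View pics/k1.png

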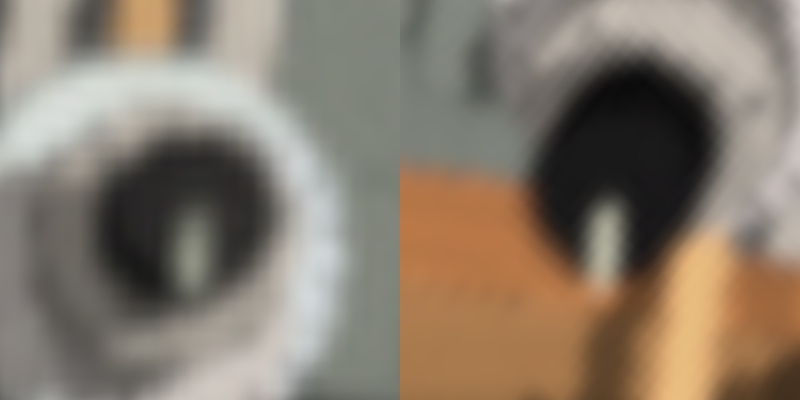

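```bash
cat > lf.py <<'E'
from h import *
from scipy.optimize import least_squares
def linefit(n,imA,imB,dth,c0=(.5797,-.108),th0=-3.1,S=8):
    """difference imA-imB; line at th+dth in A and th in B. returns cx,cy,th"""
    _,K,R,tt=cam(n); pc=proj(n,(*c0,.168)); u0,v0=(pc-6).astype(int); W=13
    D=(imA.astype(float)-imB)[v0:v0+W,u0:u0+W].mean(2)
    def ln(p,th):
        x,y,_,r0,w,b=p; d=np.array([np.cos(th),np.sin(th)]); e=np.array([-d[1],d[0]])
        rc=np.array([d*r+e*s for r,s in((r0,-w/2),(.015,-w/2),(.015,w/2),(r0,w/2))])+[x,y]
        q=K@(R@np.c_[rc,np.full(4,.168)].T+tt[:,None]); q=(q[:2]/q[2]).T
        m=np.zeros((W*S,W*S),np.uint8); cv2.fillConvexPoly(m,((q-[u0,v0]+.5)*S*256-128).astype(np.int32),255,cv2.LINE_AA,8)
        return cv2.resize(cv2.GaussianBlur(m.astype(np.float32)/255,(0,0),b*S),(W,W),interpolation=cv2.INTER_AREA).astype(float)
    sc=np.array([.001,.001,.1,.001,.001,.3])
    def res(z):
        p=z*sc; M=ln(p,p[2]+dth)-ln(p,p[2]); A=np.c_[M.ravel(),np.ones(M.size)]
        co=np.linalg.lstsq(A,D.ravel(),rcond=None)[0]; return A@co-D.ravel()
    best=None
    for t in np.arange(-.6,.61,.2):
        z=np.array([*c0,th0+t,.003,.003,.5])/sc
        r=least_squares(res,z,diff_step=.01*np.ones(6)/np.abs(z)*5,bounds=(np.array([c0[0]-.01,c0[1]-.01,-9,0,.002,.2])/sc,np.array([c0[0]+.01,c0[1]+.01,9,.008,.004,1.0])/sc))
        if best is None or r.cost<best.cost: best=r
    C=np.linalg.pinv(best.jac.T@best.jac)*2*best.cost/W**2
    p=best.x*sc; print(n,np.round(p,4),"sig th",round(np.sqrt(C[2,2])*.1,3),"rms",round(np.sqrt(2*best.cost/W**2),2),"D rms",round(D.std(),2),"remain",round(p[2]+np.pi+.15,3)); return p
E
python3 - <<'E'
from lf import *
for n in("top","scene"):
    linefit(n,cv2.imread(f"pics/{n}0.png"),cv2.imread(f"pics/{n}1.png"),1.399)
E
```

```text
top [ 5.7810e-01 -1.0670e-01 -3.1515e+00  3.1000e-03  2.1000e-03  9.5710e-01] sig th 0.007 rms 3.52 D rms 23.04 remain 0.14
scene [ 5.7920e-01 -1.0920e-01 -3.1778e+00  1.7000e-03  2.8000e-03  9.9780e-01] sig th 0.005 rms 3.59 D rms 38.35 remain 0.114
```

```bash
python3 - <<'E'
from h import *
a=np.radians(np.arange(0,360,.5))
for n in("top","scene"):
    im=cv2.imread(f"pics/{n}1.png").astype(np.float32).mean(2)
    _,K,R,t=cam(n)
    def prof(cx,cy,r):
        w=np.c_[cx+r*np.cos(a),cy+r*np.sin(a),0*a+.109]; q=K@(R@w.T+t[:,None]); q=(q[:2]/q[2]).astype(np.float32)
        return cv2.remap(im,q[0][None],q[1][None],cv2.INTER_CUBIC)[0]
    res=[]
    for cx in np.arange(.575,.5841,.0005):
        for cy in np.arange(-.113,-.1029,.0005):
            p=np.mean([prof(cx,cy,r) for r in(.037,.039)],0)
            hp=p-cv2.blur(np.r_[p,p,p][None],(60,1))[0][720:1440]; hp=np.clip(hp,-25,25)
            # azimuths seen well
            z=(hp*np.exp(-24j*a)).mean(); res.append((abs(z),cx,cy,np.angle(-z)/-24))
    res.sort(reverse=True); print(n,[np.round(r,4) for r in res[:3]])
    cx,cy=res[0][1:3]
    m=(np.abs(a-np.pi)<.6); p=np.mean([prof(cx,cy,r) for r in(.031,.033,.035,.037)],0)[m]
    print([(round(x,2),int(v)) for x,v in zip(a[m][::6]-np.pi,p[::6])])
E
```

```text
top [array([ 1.8504,  0.578 , -0.107 ,  0.1283]), array([ 1.8491,  0.5785, -0.1075,  0.12  ]), array([ 1.8483,  0.5785, -0.107 ,  0.1262])]
[(np.float64(-0.59), 140), (np.float64(-0.54), 142), (np.float64(-0.49), 136), (np.float64(-0.44), 132), (np.float64(-0.38), 134), (np.float64(-0.33), 146), (np.float64(-0.28), 155), (np.float64(-0.23), 153), (np.float64(-0.17), 144), (np.float64(-0.12), 135), (np.float64(-0.07), 146), (np.float64(-0.02), 169), (np.float64(0.03), 183), (np.float64(0.09), 184), (np.float64(0.14), 188), (np.float64(0.19), 190), (np.float64(0.24), 193), (np.float64(0.3), 191), (np.float64(0.35), 189), (np.float64(0.4), 190), (np.float64(0.45), 194), (np.float64(0.51), 196), (np.float64(0.56), 195)]
scene [array([ 2.7745,  0.5795, -0.1105,  0.1233]), array([ 2.7454,  0.579 , -0.1105,  0.1282]), array([ 2.7076,  0.5795, -0.11  ,  0.1216])]
[(np.float64(-0.59), 26), (np.float64(-0.54), 28), (np.float64(-0.49), 31), (np.float64(-0.44), 32), (np.float64(-0.38), 28), (np.float64(-0.33), 25), (np.float64(-0.28), 24), (np.float64(-0.23), 24), (np.float64(-0.17), 24), (np.float64(-0.12), 24), (np.float64(-0.07), 30), (np.float64(-0.02), 47), (np.float64(0.03), 77), (np.float64(0.09), 111), (np.float64(0.14), 136), (np.float64(0.19), 150), (np.float64(0.24), 155), (np.float64(0.3), 155), (np.float64(0.35), 156), (np.float64(0.4), 165), (np.float64(0.45), 174), (np.float64(0.51), 178), (np.float64(0.56), 177)]
```

drive_tool:
  targets:
    - [0,-5,-2.5,0]
    - [0,-10,-5,0]
    - [0,-15,-7.5,0]
    - [0,-20,-10,0]
    - [1,-20,-10,0]
    - [3.5,-20,-10,0]
    - [6,-20,-10,0]
    - [7,-20,-10,0]
    - [7,-20,-10,0]
    - [7,-20,-10,0]

```text
time_s: 8.93
eef_pos: [0.5801, -0.1082, 0.3167]
tool_rot: [[0.002, -0.045, -0.999], [-0.001, -0.999, 0.045], [-1.0, 0.001, -0.002]]
wrist_force: [0.3, 0.6, 0.2]
gripper_width: 0.0846
```

drive_tool:
  targets:
    - [0,0,0,0]
    - [0,0,0,0]
    - [0,0,0,0]
    - [0,0,0,0]
    - [0,0,0,0]
    - [0,0,0,0]
  hand: 2.5

```text
time_s: 9.68
eef_pos: [0.5799, -0.1083, 0.3163]
tool_rot: [[0.001, -0.044, -0.999], [-0.002, -0.999, 0.044], [-1.0, 0.002, -0.001]]
wrist_force: [-1.5, -2.3, 5.9]
gripper_width: 0.0332
```

drive_tool:
  targets:
    - [0,0,0,0.04]
    - [0,0,0,0.08]
    - [0,0,0,0.12]
    - [0,0,0,0.12]
    - [0,0,0,0.12]

```text
time_s: 10.3
eef_pos: [0.5799, -0.1084, 0.3163]
tool_rot: [[0.001, -0.164, -0.987], [-0.002, -0.987, 0.164], [-1.0, 0.002, -0.001]]
wrist_force: [-2.2, -3.8, 5.8]
gripper_width: 0.0329
```

drive_tool:
  targets:
    - [0,0,0,0]
    - [0,0,0,0]
    - [0,0,0,0]
    - [-3,0,0,0]
    - [-7,0,0,0]
    - [-7,5,2.5,0]
    - [-7,10,5,0]
    - [-7,15,7.5,0]
    - [-7,20,10,0]
    - [-7,20,10,0]
  hand: 8.5

```text
time_s: 11.55
eef_pos: [0.4466, -0.2913, 0.3856]
tool_rot: [[-0.001, -0.169, -0.986], [-0.001, -0.986, 0.169], [-1.0, 0.001, 0.001]]
wrist_force: [1.2, 1.2, -0.1]
gripper_width: 0.0851
```

```bash
python3 - <<'E'
from lf import *
s=st()
for n in("top","scene"):
    im=np.mean([optics.get_image(n)[:,:,::-1].astype(np.float32) for _ in range(4)],0).astype(np.uint8); cv2.imwrite(f"pics/{n}2.png",im)
    linefit(n,cv2.imread(f"pics/{n}0.png"),im,1.519)
E
```

```text
time_s 11.55
joint_pos [-0.7080858401738217, 0.22509219973430505, 1.6245267035222546, -0.001051650842612292, 1.2921010493234888, 1.0324997458933325]
qvel [0.06239169614250393, 0.0031097440162973617, -0.0030145488974146722, 0.05541734483335544, 0.004881446060909775, 0.022504953668242927]
effort [-1.6976793855428696, -37.920252084732056, -23.932304978370667, -0.4433006979525089, -0.03022688557393849, -0.16219031531363726]
eef_pos [0.44664300101868365, -0.2913098044761458, 0.3855508518158255]
tool_rot [[-0.0008, -0.1687, -0.9857], [-0.0007, -0.9857, 0.1687], [-1.0, 0.0008, 0.0006]]
wrist_force [1.1895649000274682, 1.2361932641015954, -0.08800878386181557]
ft_torque [0.02753377065566122, -0.052881514520009006, -0.009801310453491337]
gripper_width 0.08508000501093735
top [ 0.5782 -0.1075 -3.3005  0.0012  0.0025  0.9047] sig th 0.009 rms 4.09 D rms 24.89 remain -0.009
scene [ 0.5793 -0.1093 -3.3201  0.001   0.0028  0.9985] sig th 0.007 rms 4.45 D rms 37.47 remain -0.028
```

drive_tool:
  targets:
    - [0,-5,-2.5,-0.17]
    - [0,-10,-5,-0.34]
    - [0,-15,-7.5,-0.52]
    - [0,-20,-10,-0.7]
    - [0,-20,-10,-0.88]
    - [0,-20,-10,-1.06]
    - [0,-20,-10,-1.24]
    - [0,-20,-10,-1.42]
    - [0,-20,-10,-1.6]
    - [0,-20,-10,-1.75]

```text
time_s: 13.2
eef_pos: [0.5801, -0.1069, 0.3856]
tool_rot: [[-0.0, 1.0, 0.022], [0.0, 0.022, -1.0], [-1.0, -0.0, -0.0]]
wrist_force: [0.8, -0.8, 0.2]
gripper_width: 0.085
```

drive_tool:
  targets:
    - [0,0,0,-0.18]
    - [0,0,0,-0.36]
    - [0,0,0,-0.54]
    - [0,0,0,-0.72]
    - [0,0,0,-0.9]
    - [0,0,0,-1.08]
    - [0,0,0,-1.26]
    - [0,0,0,-1.44]
    - [0,0,0,-1.62]
    - [0,0,0,-1.75]

```text
time_s: 14.45
eef_pos: [0.5801, -0.1069, 0.3856]
tool_rot: [[-0.0, -0.199, 0.98], [0.0, 0.98, 0.199], [-1.0, 0.0, -0.0]]
wrist_force: [0.7, -0.1, 0.9]
gripper_width: 0.085
```

drive_tool:
  targets:
    - [2,0,0,0]
    - [4,0,0,0]
    - [6,0,0,0]
    - [7.5,0,0,0]
    - [9,0,0,0]
    - [9.8,0,0,0]
    - [9.8,0,0,0]
    - [9.8,0,0,0]

```text
time_s: 15.45
eef_pos: [0.5802, -0.1079, 0.2883]
tool_rot: [[0.001, -0.193, 0.981], [-0.0, 0.981, 0.193], [-1.0, -0.001, 0.001]]
wrist_force: [-0.2, 0.1, 0.0]
gripper_width: 0.0851
```

```bash
python3 -c "
from h import *
st()"
```

```text
time_s 15.45
joint_pos [-0.30179706411037294, 0.38332647881555065, 1.6485238437616505, -8.9302435185252e-05, 1.1084521176214055, -2.0666508684727507]
qvel [-0.0011506462509328376, -0.004163640432670863, -0.0025713002355494167, 0.00013045197877064482, 0.0013179370685710685, 0.0012578023545788564]
effort [0.025434712297283113, -44.60655212402344, -21.350605487823486, 0.0011073345376644284, 0.012436315300874412, 3.905412313542911e-05]
eef_pos [0.5801560335237019, -0.10793718195199499, 0.2882626614297098]
tool_rot [[0.0012, -0.1929, 0.9812], [-0.0005, 0.9812, 0.1929], [-1.0, -0.0007, 0.0011]]
wrist_force [-0.20164512875413643, 0.12796665822499287, 0.03242739962510911]
ft_torque [0.002483852887909732, -0.04945149646871825, 0.022272186627525347]
gripper_width 0.08509553065637407
```

drive_tool:
  targets:
    - [0,0,0,0]
    - [0,0,0,0]
    - [0,0,0,0]
    - [0,0,0,0]
    - [0,0,0,0]
    - [0,0,0,0]
  hand: 4.5
  force: 90

```text
time_s: 16.2
eef_pos: [0.58, -0.1081, 0.289]
tool_rot: [[0.002, -0.193, 0.981], [-0.001, 0.981, 0.193], [-1.0, -0.002, 0.001]]
wrist_force: [-1.9, -0.3, 5.9]
gripper_width: 0.0515
```

```bash
python3 -c "
from h import *
st()"
```

```text
time_s 16.2
joint_pos [-0.3019322570075771, 0.38235164098398877, 1.6481497499152473, -0.000875766534674399, 1.1092366965310914, -2.0666753118369967]
qvel [-0.00043943395808072243, -0.0019855893068227238, -0.002220663349310114, 0.0015334386703073194, -0.0008137630322243795, -0.0008270849975726924]
effort [0.4666489362716675, -41.874178647994995, -20.388538241386414, 0.3409204725176096, -0.3656312171369791, 0.004058345512021333]
eef_pos [0.5799714020858243, -0.10810360450573067, 0.2889648931768694]
tool_rot [[0.0015, -0.1931, 0.9812], [-0.0013, 0.9812, 0.1931], [-1.0, -0.0016, 0.0013]]
wrist_force [-1.9008934524660397, -0.28120474335994305, 5.886758204628771]
ft_torque [-0.2123155439397239, 0.22477524134818425, 0.00844258904905983]
gripper_width 0.051529332478547435
```

drive_tool:
  targets:
    - [0,0,0,0.07]
    - [0,0,0,0.14]
    - [0,0,0,0.21]
    - [0,0,0,0.28]
    - [0,0,0,0.35]
    - [0,0,0,0.42]
    - [0,0,0,0.49]
    - [0,0,0,0.56]
    - [0,0,0,0.63]
    - [0,0,0,0.7]

```text
time_s: 17.45
eef_pos: [0.5799, -0.1087, 0.289]
tool_rot: [[0.001, 0.486, 0.874], [-0.003, 0.874, -0.486], [-1.0, -0.002, 0.002]]
wrist_force: [-1.4, -2.9, 5.6]
gripper_width: 0.0512
```

```bash
cat > t.py <<'E'
from h import *
s=sensors.read_state(); print(round(s["time_s"],2),"j6",round(s["joint_pos"][5],4),"F",np.round(s["wrist_force"],1),"T",np.round(s["ft_torque"],3),"eff6",round(s["effort"][5],3),"w",round(s["gripper_width"],4), "yaw",round(np.arctan2(s["tool_rot"][1][1],s["tool_rot"][0][1]),4))
E
python3 t.py
```

```text
17.45 j6 -1.3646 F [-1.4 -2.9  5.6] T [-0.475  0.335  0.068] eff6 -0.386 w 0.0512 yaw 1.0633
```

drive_tool:
  targets:
    - [0,0,0,0.06]
    - [0,0,0,0.12]
    - [0,0,0,0.18]
    - [0,0,0,0.18]

```text
time_s: 17.95
eef_pos: [0.5798, -0.1088, 0.2889]
tool_rot: [[0.001, 0.633, 0.774], [-0.003, 0.774, -0.633], [-1.0, -0.002, 0.003]]
wrist_force: [-1.7, -3.1, 4.5]
gripper_width: 0.0513
```

```bash
python3 t.py
```

```text
17.95 j6 -1.1862 F [-1.7 -3.1  4.5] T [-0.529  0.421 -0.066] eff6 0.026 w 0.0513 yaw 0.885
```

drive_tool:
  targets:
    - [0,0,0,0.05]
    - [0,0,0,0.1]
    - [0,0,0,0.15]
    - [0,0,0,0.15]

```text
time_s: 18.45
eef_pos: [0.5797, -0.1089, 0.289]
tool_rot: [[0.001, 0.742, 0.671], [-0.003, 0.671, -0.742], [-1.0, -0.002, 0.003]]
wrist_force: [-2.1, -2.8, 5.5]
gripper_width: 0.0511
```

```bash
python3 t.py
```

```text
18.45 j6 -1.0363 F [-2.1 -2.8  5.5] T [-0.583  0.42  -0.055] eff6 0.012 w 0.0511 yaw 0.7351
```

drive_tool:
  targets:
    - [0,0,0,0.05]
    - [0,0,0,0.1]
    - [0,0,0,0.15]
    - [0,0,0,0.15]

```text
time_s: 18.95
eef_pos: [0.5796, -0.1089, 0.289]
tool_rot: [[0.0, 0.833, 0.553], [-0.004, 0.553, -0.833], [-1.0, -0.002, 0.003]]
wrist_force: [-2.6, -3.6, 5.7]
gripper_width: 0.0511
```

```bash
python3 t.py
```

```text
18.95 j6 -0.887 F [-2.6 -3.6  5.7] T [-0.646  0.506  0.153] eff6 0.184 w 0.0511 yaw 0.5861
```

drive_tool:
  targets:
    - [0,0,0,0.05]
    - [0,0,0,0.1]
    - [0,0,0,0.15]
    - [0,0,0,0.15]

```text
time_s: 19.45
eef_pos: [0.5795, -0.109, 0.289]
tool_rot: [[-0.0, 0.906, 0.423], [-0.004, 0.423, -0.906], [-1.0, -0.002, 0.004]]
wrist_force: [-2.8, -4.6, 5.6]
gripper_width: 0.0514
```

```bash
python3 t.py
```

```text
19.45 j6 -0.7377 F [-2.8 -4.6  5.6] T [-0.632  0.493  0.386] eff6 0.484 w 0.0514 yaw 0.4372
```

drive_tool:
  targets:
    - [0,0,0,0.0]
    - [0,0,0,0.0]

```text
time_s: 19.7
eef_pos: [0.5795, -0.109, 0.289]
tool_rot: [[-0.0, 0.906, 0.423], [-0.004, 0.423, -0.906], [-1.0, -0.002, 0.004]]
wrist_force: [-2.8, -4.1, 5.6]
gripper_width: 0.051
```

```bash
python3 t.py
```

```text
19.7 j6 -0.7379 F [-2.8 -4.1  5.6] T [-0.587  0.471  0.468] eff6 0.453 w 0.051 yaw 0.4372
```

drive_tool:
  targets:
    - [0,0,0,0.02]
    - [0,0,0,0.04]
    - [0,0,0,0.06]
    - [0,0,0,0.06]
    - [0,0,0,0.06]

```text
time_s: 20.32
eef_pos: [0.5795, -0.109, 0.289]
tool_rot: [[-0.0, 0.929, 0.369], [-0.004, 0.369, -0.929], [-1.0, -0.002, 0.004]]
wrist_force: [-2.6, -4.0, 4.7]
gripper_width: 0.0515
```

```bash
python3 t.py
```

```text
20.32 j6 -0.6787 F [-2.6 -4.   4.7] T [-0.584  0.537  0.754] eff6 0.756 w 0.0515 yaw 0.3784
```

drive_tool:
  targets:
    - [0,0,0,0.02]
    - [0,0,0,0.04]
    - [0,0,0,0.06]
    - [0,0,0,0.06]
    - [0,0,0,0.06]

```text
time_s: 20.95
eef_pos: [0.5795, -0.109, 0.2889]
tool_rot: [[-0.0, 0.95, 0.313], [-0.004, 0.313, -0.95], [-1.0, -0.002, 0.004]]
wrist_force: [-2.6, -3.4, 6.3]
gripper_width: 0.0512
```

```bash
python3 t.py
```

```text
20.95 j6 -0.619 F [-2.6 -3.4  6.3] T [-0.618  0.546  0.896] eff6 0.877 w 0.0512 yaw 0.3188
```

drive_tool:
  targets:
    - [0,0,0,0.02]
    - [0,0,0,0.04]
    - [0,0,0,0.06]
    - [0,0,0,0.06]
    - [0,0,0,0.06]

```text
time_s: 21.58
eef_pos: [0.5794, -0.109, 0.2889]
tool_rot: [[-0.001, 0.967, 0.256], [-0.005, 0.256, -0.967], [-1.0, -0.002, 0.004]]
wrist_force: [-3.1, -4.2, 5.5]
gripper_width: 0.0511
```

```bash
python3 t.py
```

```text
21.57 j6 -0.5594 F [-3.1 -4.2  5.5] T [-0.573  0.522  0.965] eff6 0.997 w 0.0511 yaw 0.2592
```

drive_tool:
  targets:
    - [0,0,0,0.02]
    - [0,0,0,0.05]
    - [0,0,0,0.05]
    - [0,0,0,0.05]

```text
time_s: 22.08
eef_pos: [0.5794, -0.109, 0.2889]
tool_rot: [[-0.001, 0.978, 0.208], [-0.005, 0.208, -0.978], [-1.0, -0.002, 0.004]]
wrist_force: [-3.2, -3.4, 6.3]
gripper_width: 0.0517
```

```bash
python3 t.py
```

```text
22.07 j6 -0.5094 F [-3.2 -3.4  6.3] T [-0.552  0.572  1.043] eff6 1.032 w 0.0517 yaw 0.2093
```

drive_tool:
  targets:
    - [0,0,0,0.02]
    - [0,0,0,0.04]
    - [0,0,0,0.04]
    - [0,0,0,0.04]
    - [0,0,0,0.04]

```text
time_s: 22.7
eef_pos: [0.5793, -0.1089, 0.289]
tool_rot: [[-0.001, 0.986, 0.169], [-0.005, 0.169, -0.986], [-1.0, -0.002, 0.005]]
wrist_force: [-2.8, -4.0, 6.8]
gripper_width: 0.0513
```

```bash
python3 t.py
```

```text
22.7 j6 -0.4698 F [-2.8 -4.   6.8] T [-0.616  0.63   1.201] eff6 1.178 w 0.0513 yaw 0.1699
```

drive_tool:
  targets:
    - [0,0,0,0]
    - [0,0,0,0]
    - [0,0,0,0]
    - [0,0,0,0]
    - [-2,0,0,0]
    - [-5,0,0,0]
    - [-9,0,0,0]
    - [-9.8,0,0,0]
    - [-9.8,0,0,0]
  hand: 8.5

```text
time_s: 23.82
eef_pos: [0.5797, -0.1077, 0.3857]
tool_rot: [[0.0, 0.986, 0.164], [-0.0, 0.164, -0.986], [-1.0, 0.0, 0.0]]
wrist_force: [-0.8, 0.4, -0.4]
gripper_width: 0.085
```

drive_tool:
  targets:
    - [0,-3.3,4.5,0]
    - [0,-6.5,9,0]
    - [0,-9.8,13.5,0]
    - [0,-13,18,0]
    - [0,-13,18,0]
    - [0,-13,18,0]

```text
time_s: 24.58
eef_pos: [0.4809, -0.3064, 0.3841]
tool_rot: [[-0.002, 0.987, 0.163], [0.003, 0.163, -0.987], [-1.0, -0.001, -0.003]]
wrist_force: [1.3, 0.2, 0.4]
gripper_width: 0.085
```

```bash
python3 - <<'E'
from lf import *
for n in("top","scene"):
    im=np.mean([optics.get_image(n)[:,:,::-1].astype(np.float32) for _ in range(4)],0).astype(np.uint8); cv2.imwrite(f"pics/{n}3.png",im)
    linefit(n,cv2.imread(f"pics/{n}0.png"),im,1.519)
a=[cv2.resize(cv2.imread(f"pics/{n}3.png"),(400,250)) for n in("top","scene")]
b=[rect(n,cv2.imread(f"pics/{n}3.png"),.168,(.5797,-.108),.05,4000)[50:350] for n in("top","scene")]
cv2.imwrite("pics/f3.png",np.vstack([np.hstack(a),np.hstack(b)]))
E
python3 t.py
```

```text
top [ 5.7820e-01 -1.0750e-01 -3.2992e+00  4.0000e-04  2.3000e-03  8.9790e-01] sig th 0.01 rms 6.5 D rms 25.13 remain -0.008
scene [ 5.7930e-01 -1.0940e-01 -3.3203e+00  2.0000e-04  2.8000e-03  9.9880e-01] sig th 0.008 rms 4.49 D rms 37.51 remain -0.029
24.98 j6 -0.8543 F [ 0.5  0.  -0.3] T [0.002 0.003 0.011] eff6 0.001 w 0.0852 yaw 0.1663
```

View pics/f3.png

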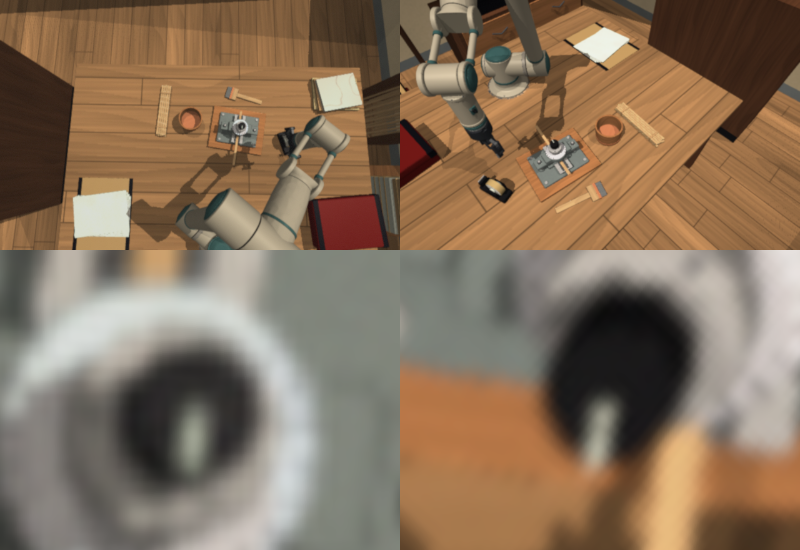

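The line did not move during tightening (the fits before and after agree to 0.002 rad). The arm is clear and the other things are where they were, so I am handing in.

```bash
python3 -c "
from bench import order
print(order.job_done())"
```

```text
the job is handed in; nothing more can be done
None
```

The thicknesser is set and locked, and I handed the job in at about 25 s of the 61 s allowed.

- **Setting:** I turned the knob clockwise in two grips, 1.40 rad and then 0.12 rad. The last camera fits put the white line 0.01 rad (top camera) and 0.03 rad (scene camera) past the long mark. That uses the board edges for the machine's angle. The scale's tick marks gave an angle 0.013 rad different, which would make it about 0.02 to 0.04 rad past. I left it there because that is within what the cameras can resolve.
- **Lock ring:** I turned it clockwise in small steps, watching the torque. It met its seat after about 1.1 rad, and I stopped at a steady 1.2 N m, inside the 0.9 to 1.4 N m range. I did not check how far it sprang back when let go.
- **After tightening:** The line had not moved, to within 0.002 rad of the fits made before tightening. The gripper was open and clear, with about zero wrist force. By eye in the last pictures, the tub, tape dispenser, brush and bundle had not moved.

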